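Sweep the dry clay scraps off the plaster slab into the scrap tray

TASK

Sweep the three dry clay scraps across the plaster slab and off its edge into the empty scrap tray, pushing them gently with closed fingers: do not lift them or press hard on them, as dry clay is brittle. None may end in the tray with the tools or on the bench, and the clay pot and the wooden stamp on the slab stay where they stand.

Things in the scene. Friction and masses are not known exactly. Their poses are not given: they have to be found in the camera images.
- slab: white plaster slab fixed on the bench, 260 (x) by 280 (y) mm, flat top 60 mm above the bench; origin at the centre of its underside. Wooden rails 12 mm thick along its +x and -x sides (inner faces 130 mm from its centre) stand 14 mm above its top. Its +y and -y edges (140 mm from its centre) are open, with a tray against each
- scrap_tray: empty grey open tray fixed against the slab's +y or -y edge (either may occur), 260 (x, along the slab's edge) by 140 (y) mm outside, walls 4 mm thick and 55 mm high, so its rim is 5 mm below the slab's top; floor 4 to 5 mm thick; origin at the centre of its underside; its centre is 210 mm from the slab's centre along the slab's y axis
- tool_tray: the same grey tray but with two dividers and holding pottery tools and a sponge, fixed against the slab's other y edge; origin at the centre of its underside. No scrap belongs in it
- square_scrap: grey-brown dry clay offcut, flat square 36 by 36 mm, 14 high, about 35 g, loose on the slab; origin at the centre of its underside
- strip_scrap: grey-brown dry clay offcut, flat strip 48 (x) by 24 (y) mm, 14 high, about 30 g, loose on the slab at any yaw; origin at the centre of its underside
- round_scrap: grey-brown dry clay offcut, flat disc 38 mm across, 14 high, about 30 g, loose on the slab; origin at the centre of its underside. The three scraps start side by side along the slab's x axis, in any order, about 55 mm apart in that direction, so each can be pushed straight along the slab's y axis
- pot: small grey-brown clay cup, 60 mm across, 50 high, standing loose on the slab near its +x side; origin at the centre of its underside. Stays
- stamp: turned wooden clay stamp, 28 mm across, 50 high, standing loose on the slab near its +x side; origin at the centre of its underside. Stays
Not all that is in view belongs to the job. What is shaped like the round_scrap but yellow is not meant.

How it is judged:
By the outcome, as a careful person would: the job done as asked, in the order asked, and still so for the second after the job is handed in, with the robot touching nothing.
It also fails if it takes over 64 s, if anything falls off the work surface, if the arm or the gripper's body presses on something with over 40 N, if the wrist force passes 120 N, or if a joint passes its speed limit or range.

ROBOT

A 6-joint arm with a two-finger parallel gripper is mounted at the origin on the work surface. World frame = base frame: x ahead of the robot, y to its left, z up, the work surface at z = 0. Lengths are in m, angles in degrees, forces in N, time in s.
With the tool pointing down it reaches from about 0.325 to 0.775 m from the base axis. Payload 5.5 kg.
Tool frame: the origin (TCP) lies at the centre of the arm's flange, where the gripper is bolted on; the fingertips stand 182 mm ahead of it and the grasp point (between the pads) lies 163 mm ahead of it; z points along the fingers, y is the line along which they close (so a half turn about z gives the same grasp; the last joint's range is limited). The gripper opens to 88 mm and grips with 3 to 60 N. Pads are 20 mm wide; open, the fingers measure 115 mm over their backs; the gripper's body (75 mm by 178 mm) begins 61 mm behind the grasp point.
Start: joints at [65.678, 5.22, 70.514, -0, 104.267, -3.249], TCP at [0.216, 0.56, 0.405] pointing down, gripper open.
Joint ranges: [-164.24, 164.24], [-49.07, 125.15], [9.68, 141.18], [-86.29, 266.29], [3.28, 154.24], [-151.56, 151.56]. Speed limits (degrees/s): [147.25, 147.25, 172.46, 180, 180, 180].

INTERFACE

Orientations are given as [roll, pitch, yaw] about the fixed x, y, z axes, in that order (R = Rz(yaw) Ry(pitch) Rx(roll)).
In Python, from station import r gives the robot as it stands. The module is installed in compiled form; this text tells all that it offers. Calls block until the motion is done:
- r.reach(position, orientation): joint-space move of the TCP to a pose.
- r.servo_line(position, rotation=None, speed=0.15): straight line of the TCP; rotation=None keeps the orientation; speed is the mean speed in m/s.
- r.move_joints(angles): joint-space move.
- r.let_go() and r.grab(squeeze=None): open the fingers fully, or close them until they stop; squeeze is the grip in N (None keeps the last).
- r.wait(seconds).
- r.inverse_kinematics(position, orientation): joint angles nearest the present ones, or None.
- r.sense(): the state.
- r.snapshot(name): name is "scene" or "top" or "wrist"; returns a dict with "frame" (384x512x3 uint8, red, green, blue), "fx", "fy", "cx", "cy" (pixels), "R" (3x3) and "t" (3): a world point X has camera coordinates R X + t. Camera axes: x right, y down, z forward; pixel columns grow to the right and rows downward; lengths in m; the calibration is good to about 2 mm. A picture is of the moment at which its call begins. There is no depth.
A pose or a line that the arm cannot do raises r.IKError and nothing moves.
- r.hand_in(): hands the job in; it is judged then, once.
The state is a dict: "clock": time; "joints": joint angles; "joint_vel": joint speeds; "joint_torque": joint torques, N m; "tcp_pos": TCP position; "orientation": TCP orientation; "contact_force": force on the tool from outside, world axes, zero at the start; "torque": the same for the moment, N m; "opening": finger opening in m; "gripper_force": force on a finger pad.
Only numpy, scipy, OpenCV 4.12 (cv2) and the standard library are available. Lean on these libraries where they do the work, as an engineer would, in place of code of your own. Each camera call takes 0.05 s, during which the arm holds its last target. There are 200 camera calls.

## Working session

There is one attempt and no reset: what is moved stays moved. The work goes in short steps, each a Python script; the robot and the scene stay as the last script left them, time stands still between calls to the robot, and variables do not carry over. Pictures are saved under pics/ and viewed, at most 10 in all, crops included, and the job is handed in when it is done.

```bash
mkdir -p pics
cat > h.py <<'E'
import numpy as np,cv2
from station import r
def snap(n,f):
    s=r.snapshot(n); cv2.imwrite('pics/'+f+'.png',cv2.cvtColor(cv2.resize(s['frame'],None,fx=1.5625,fy=1.5625,interpolation=cv2.INTER_CUBIC),cv2.COLOR_RGB2BGR)); 
    np.savez('pics/'+f+'.npz',**s); return s
def unproj(s,u,v,z):
    R,t=np.array(s['R']),np.array(s['t']); d=R.T@np.array([(u-s['cx'])/s['fx'],(v-s['cy'])/s['fy'],1]); c=-R.T@t
    return c+d*(z-c[2])/d[2]
E
python3 - <<'E'
from h import *
snap('top','top1');snap('scene','scene1');print(r.sense())
E
```

```text
{'clock': 0.1, 'joints': array([ 6.56768631e+01,  5.26026737e+00,  7.05736387e+01, -7.83006762e-04,
        1.04264712e+02, -3.25112562e+00]), 'joint_vel': array([-0.01117386,  0.00910181, -0.15419188, -0.02032621,  0.03322185,
        0.08190537]), 'joint_torque': array([ 2.17586785e-03, -4.47857416e+01, -4.07569814e+01,  6.99772406e-02,
        2.84135429e-02, -1.08274571e-04]), 'tcp_pos': array([0.21577986, 0.55992779, 0.40361749]), 'orientation': array([-1.79901498e+02, -4.83486758e-03,  1.58927792e+02]), 'contact_force': array([-0.40924062,  0.38326199, -0.06924429]), 'torque': array([ 0.01726086,  0.01281414, -0.02773932]), 'gripper_force': 0.0, 'opening': 0.08765844003443504}
```

View pics/top1.png

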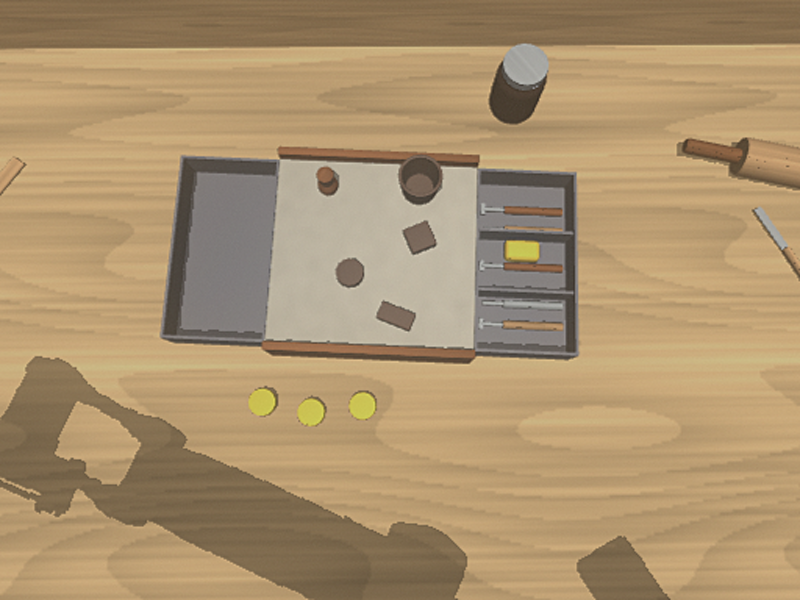

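View pics/scene1.png

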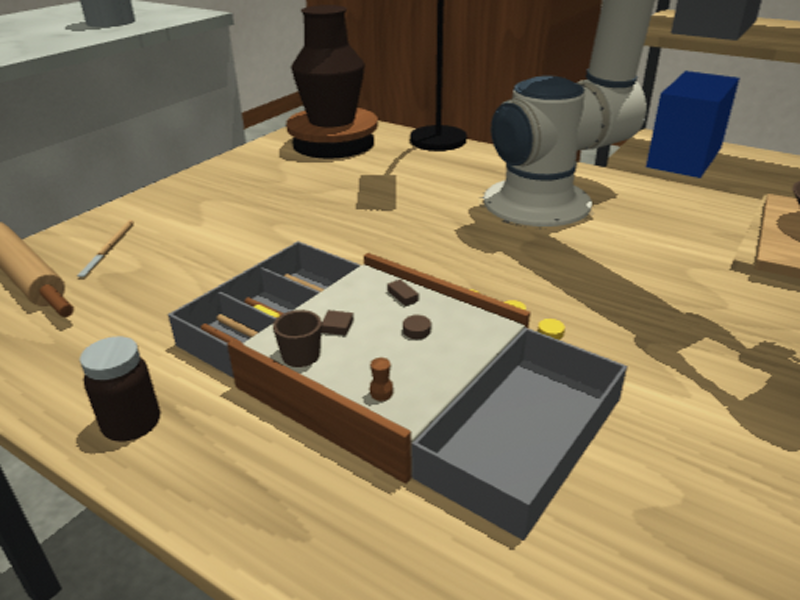

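Top view: the empty tray is on the left, centred near (222,250), and the tool tray is on the right near (527,262).
- Brown candidates on the slab: square (420,237), disc (350,272), strip (396,316). These are the scraps.
- Lookalikes: three yellow discs on the bench at (262,401), (311,411) and (362,405), and a yellow sponge at (521,251). None of these is wanted.
- The pot (420,180) and the stamp (327,181) stay.

I'll check this in a crop.

Run:
```python
import numpy as np,cv2
from h import *
s=np.load('pics/top1.npz')
k=1.5625
f=cv2.cvtColor(s['frame'],cv2.COLOR_RGB2BGR)[90:235,165:315]
cv2.imwrite('pics/crop1.png',cv2.resize(f,None,fx=4,fy=4,interpolation=cv2.INTER_CUBIC))
for n,u,v,z in [('railTL',279,149,.074),('railTR',478,156,.074),('railBL',264,347,.074),('railBR',474,360,.074),('edgeL',273,250,.06),('edgeR',477,255,.06),('sq',420,237,.074),('rd',350,271,.074),('st',397,315,.074),('pot',420,175,.11),('stamp',325,173,.11),('trayTL',183,157,.055),('trayBL',162,338,.055)]:
    print(n,unproj(s,u/k,v/k,z).round(4))
```

```text
railTL [0.7419 0.1728 0.074 ]
railTR [ 0.7293 -0.1025  0.074 ]
railBL [0.4668 0.1853 0.074 ]
railBR [ 0.447  -0.0875  0.074 ]
edgeL [0.6012 0.1799 0.06  ]
edgeR [ 0.5915 -0.0981  0.06  ]
sq [ 0.6136 -0.0202  0.074 ]
rd [0.5674 0.0739 0.074 ]
st [0.5073 0.0119 0.074 ]
pot [ 0.6875 -0.0201  0.11  ]
stamp [0.6913 0.1047 0.11  ]
trayTL [0.7396 0.3114 0.055 ]
trayBL [0.4826 0.3253 0.055 ]
```

View pics/crop1.png

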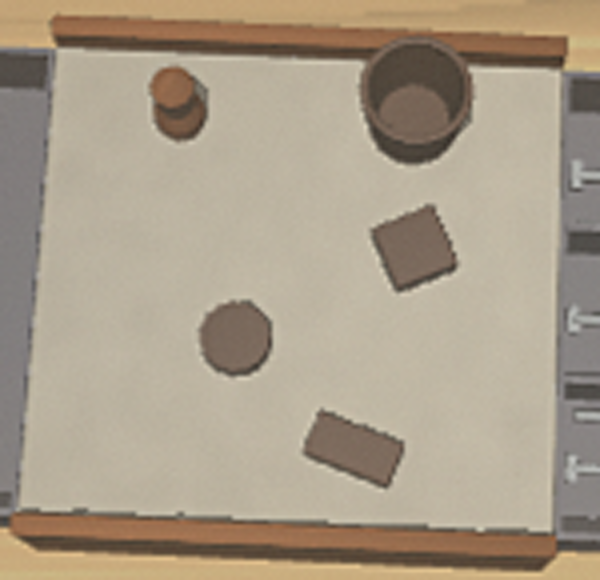

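The crop confirms it: brown disc (236,337), square (413,247), strip (354,448), pot (415,95) and stamp (178,100). The slab yaw is about -3° and the scrap tray is on the +y side. I'll push the disc first, halfway, then look.

```bash
cat >> h.py <<'E'
YAW=np.radians(-3.0); C=np.array([.5963,.042])
Rs=np.array([[np.cos(YAW),-np.sin(YAW)],[np.sin(YAW),np.cos(YAW)]])
O=[180,0,87]
def P(x,y,tip): return [*(C+Rs@np.array([x,y])),tip+.182]
def S(p): return Rs.T@(np.array(p[:2])-C)
UP,DN=.13,.0665
def down(x,y):
    r.reach(P(x,y,UP),O); r.servo_line(P(x,y,.08),speed=.12); r.servo_line(P(x,y,DN),speed=.05)
def push(x,y,speed=.06):
    r.servo_line(P(x,y,DN),speed=speed); q=r.sense(); print('t',round(q['clock'],1),'tip z',(q['tcp_pos'][2]-.182).round(4),'F',q['contact_force'].round(1))
def up(): q=r.sense()['tcp_pos']; r.servo_line([q[0],q[1],UP+.182],speed=.2)
E
python3 - <<'E'
from h import *
s=np.load('pics/top1.npz')
for n,u,v in [('sq',413,247),('rd',236,337),('st',354,448)]: print(n,S(unproj(s,u/4+165,v/4+90,.074)).round(4))
r.grab(10)
x,y=S(unproj(s,224,174.25,.074))
down(x,y-.042); push(x,.035)
snap('top','top2');
E
```

```text
sq [ 0.0203 -0.0601]
rd [-0.0323  0.0302]
st [-0.0882 -0.0336]
t 5.6 tip z 0.0664 F [-0.4 -0.1 -0.5]
```

View pics/top2.png

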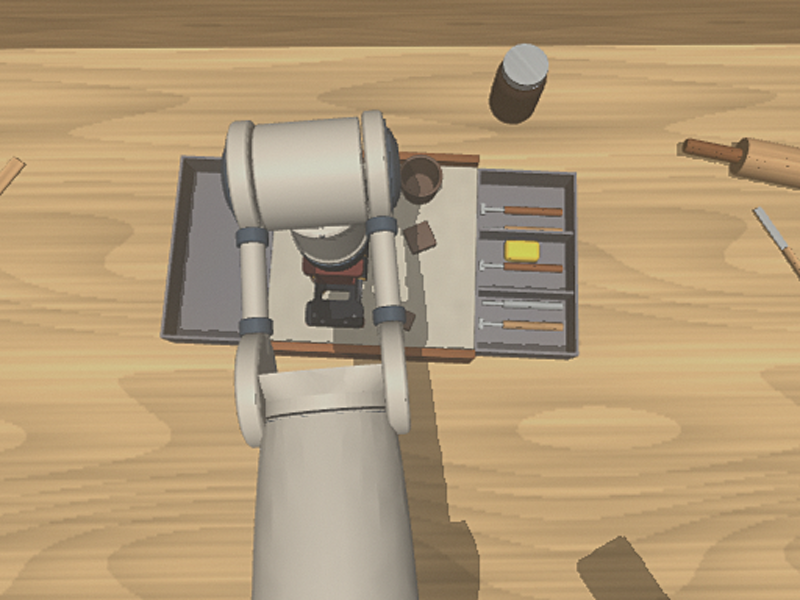

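The top view shows only the arm over the slab, which hides the disc; the square at (420,237) and the pot at (420,180) haven't moved. I'll check the scene and wrist views.

Run:
```python
from h import *
a=snap('scene','scene2')['frame'];b=snap('wrist','wrist2')['frame']
k=np.hstack([cv2.resize(a[140:300,100:420],(400,200)),cv2.resize(b,(400,300))[:200] ]) if 0 else None
A=cv2.resize(a[140:340,140:400],(520,400),interpolation=cv2.INTER_CUBIC); B=cv2.resize(b,(280,210)); B=np.vstack([B,np.zeros((190,280,3),np.uint8)])
cv2.imwrite('pics/mix2.png',np.hstack([A,B])[:,:,::-1])
```

```text
(no output)
```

View pics/mix2.png

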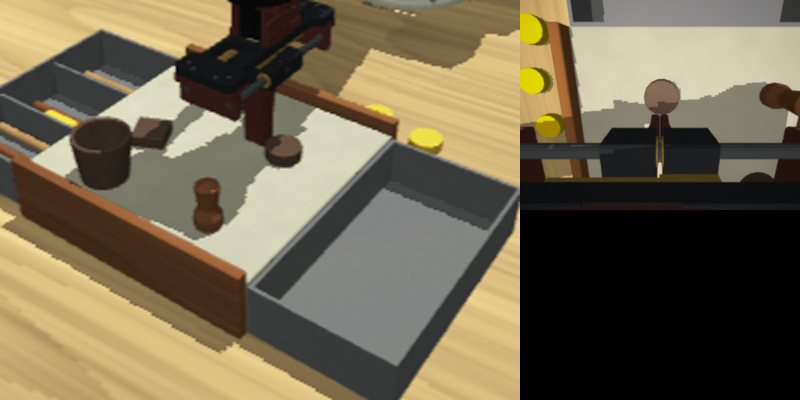

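The wrist view shows the disc at (662,97), in front of the fingers at (659,120) and well centred. I'll track it numerically in the wrist camera and finish the push.

```bash
cat >> h.py <<'E'
def ahead(s,save=None):
    "slab-frame centroid of brown blob ahead of fingers, from the wrist view"
    f=s['frame']; h=cv2.cvtColor(f,cv2.COLOR_RGB2HSV).astype(int)
    q=r.sense()['tcp_pos']; c=S(q)
    m=((h[...,0]<14)&(h[...,1]>45)&(h[...,2]>60)).astype(np.uint8)
    n,_,st,ce=cv2.connectedComponentsWithStats(m)
    o=[(S(unproj(s,*ce[i],.074)).round(4),st[i,4]) for i in range(1,n) if st[i,4]>150]
    return c.round(4),o
E
python3 - <<'E'
from h import *
s=r.snapshot('wrist'); f=s['frame']; print(f[170,258],f[185,265],f[172,220]); print(ahead(s))
E
```

```text
[132 106  86] [126 100  82] [220 215 184]
(array([-0.0323,  0.0347]), [(array([-0.0311,  0.0679]), np.int32(2820)), (array([0.088 , 0.0691]), np.int32(356)), (array([-0.1314, -0.0157]), np.int32(212))])
```

```bash
cat >> h.py <<'E'
def sweep(x,y0,y1=.165,first=None):
    "push along +y in 35 mm steps, recentring behind the scrap when it drifts"
    y=y0
    while y<y1:
        y=min(y+.035,y1); push(x,y)
        if y<.125:
            c,o=ahead(r.snapshot('wrist'))
            n=[p for p,a in o if a>500 and abs(p[0]-c[0])<.04 and 0<p[1]-c[1]<.08]
            print(c,n)
            if not n: print('lost'); return
            if abs(n[0][0]-x)>.004:
                x=n[0][0]; push(c[0],y-.012,.1); push(x,y-.012,.1)
    up()
E
python3 - <<'E'
from h import *
sweep(-.0323,.0347)
E
```

```text
t 6.6 tip z 0.0665 F [ 0.2 -0.2  0.3]
[-0.0323  0.0697] [array([-0.0315,  0.1034])]
t 7.3 tip z 0.0665 F [ 0.2 -0.3  0.9]
[-0.0323  0.1047] [array([-0.0321,  0.1378])]
t 8.1 tip z 0.0664 F [ 0.1 -0.5  0.1]
t 8.7 tip z 0.0664 F [-0.1  0.7 -0.4]
```

Run:
```python
from h import *
down(-.091,-.086); sweep(-.091,-.086)
snap('wrist','wrist3'); print(r.sense()['clock'])
```

```text
t 11.9 tip z 0.0665 F [ 0.6 -0.2 -0. ]
[-0.091 -0.051] [array([-0.0902, -0.0105])]
t 12.7 tip z 0.0665 F [0.5 0.2 0.5]
[-0.091 -0.016] [array([-0.0959,  0.0226])]
t 13.0 tip z 0.0665 F [-0.1 -0.6  0.4]
t 13.2 tip z 0.0665 F [ 0.6 -0.5  0. ]
t 14.2 tip z 0.0664 F [0.  0.6 0.1]
[-0.0959  0.0188] [array([-0.0963,  0.0572])]
t 15.0 tip z 0.0665 F [-0.   0.1  0.5]
[-0.0959  0.054 ] [array([-0.0964,  0.0924])]
t 15.8 tip z 0.0664 F [-0.3  0.5  0.2]
[-0.0959  0.089 ] [array([-0.0967,  0.1282])]
t 16.5 tip z 0.0664 F [-0.8 -0.1  0.7]
[-0.0959  0.124 ] [array([-0.0967,  0.1956])]
t 17.3 tip z 0.0664 F [ 0.   0.1 -0.1]
t 17.6 tip z 0.0665 F [ 1.  -0.1 -0.2]
18.0833
```

View pics/wrist3.png

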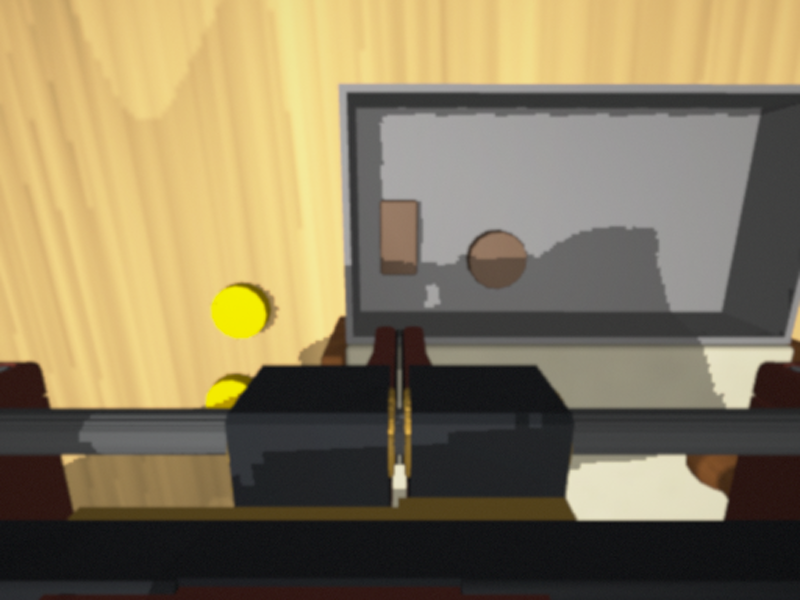

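The strip (399,237) and the disc (497,259) both lie in the scrap tray. The square is next.

Run:
```python
from h import *
down(.018,-.106); sweep(.018,-.106)
j=r.sense()['joints']; j[0]+=60; r.move_joints(j)
snap('top','top4'); print(r.sense()['clock'])
```

```text
t 20.9 tip z 0.0665 F [ 0.8 -0.1  0.1]
[ 0.018  -0.0711] [array([ 0.03  , -0.0373])]
t 21.2 tip z 0.0665 F [ 0.4 -0.1 -0.5]
t 21.5 tip z 0.0663 F [-0.6 -0.1  0.5]
t 22.4 tip z 0.0665 F [ 1.   0.6 -0.6]
[ 0.03   -0.0363] [array([ 0.0314, -0.0038])]
t 23.2 tip z 0.0665 F [-0.2  0.   0.2]
[ 0.03  -0.001] [array([0.0312, 0.0317])]
t 24.0 tip z 0.0664 F [-1.   0.6 -0.1]
[0.03  0.034] [array([0.031 , 0.0667])]
t 24.8 tip z 0.0665 F [-0.7 -0.3 -0. ]
[0.03   0.0689] [array([0.0307, 0.1019])]
t 25.6 tip z 0.0664 F [0.2 0.1 0. ]
[0.03   0.1039] [array([0.0305, 0.1368])]
t 26.4 tip z 0.0664 F [0.3 0.  0.4]
t 26.9 tip z 0.0664 F [-0.2 -0.2  0.3]
29.8417
```

View pics/top4.png

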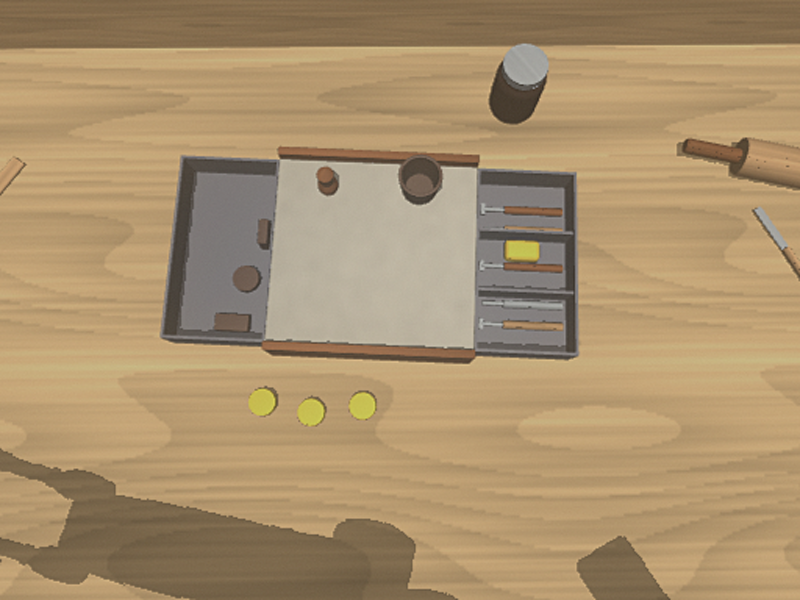

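All three scraps are in the scrap tray: the square standing on edge at (264,233), the disc at (247,279) and the strip at (232,322). The pot (420,180) and stamp (327,181) haven't moved, and the arm is clear.

```bash
python3 -c "
from station import r
print(r.hand_in())"
```

```text
the job is handed in; nothing more can be done
None
```

I swept all three scraps into the empty scrap tray (the square landed standing on edge, leaning on the wall), left the pot and stamp where they stood, and handed the job in at about 30 s.

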